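# Set the glass edge grinder to a 1.5 mm cut

## Robot

A 7-joint arm with a two-finger parallel gripper is mounted at the origin on the work surface. World frame = base frame: x ahead of the robot, y to its left, z up, the work surface at z = 0. Lengths are in m, angles in rad, forces in N, time in s.
With the tool pointing down it reaches from about 0.4 to 0.875 m from the base axis. Payload 4.4 kg.
Tool frame: the origin (TCP) lies where the fingers leave the gripper's body, on its centre line; the fingertips stand 73 mm ahead of it and the grasp point (between the pads) lies ctrl.hold_point_z ahead of it (ctrl.hold_point_z is the distance from the TCP to the grasp point, in m); z points along the fingers, x is the direction in which the jaws open and shut, and the axes are right-handed (so a half turn about z gives the same grasp; the last joint's range is limited). The gripper opens to 85 mm and grips with 20 to 120 N. Pads are 22 mm wide; open, the fingers measure 114 mm over their backs; the gripper's body (76 mm by 85 mm) begins 54 mm behind the grasp point. The pads swing forward as they close: fully open they stand 13 mm farther back than shut.
Start: joints at [-1.239, 0.628, 0.038, 1.517, -0.027, 0.996, -0.02], TCP at [0.252, 0.599, 0.304] pointing down, gripper open.
Joint ranges: [-3.06, 3.06], [-0.37, 2.12], [-1.25, 1.32], [0.18, 2.47], [-1.1, 4.24], [0.23, 1.98], [-2.94, 2.94]. Speed limits (rad/s): [2.57, 2.57, 3.14, 3.14, 3.14, 3.14, 3.14].

## Interface

Orientations are given as a 3x3 rotation matrix whose columns are the frame's x, y, z axes.
In Python, from cell import status, vision, ticket, ctrl gives the robot as it stands.
- The arm moves only by the tool drive_tool, never from a script. Its argument "series" is a list of rows, each an object of numbers: "wx", "wy", "wz": the turn, a rotation vector about the tool's x, y, z in rad; "dx", "dy", "dz": the shift along the tool's x, y, z in mm; "gripper": the closure, from -1 (fully open) to 1 (shut). A call has exactly 8 rows; each row is the pose to reach, as a shift and turn from the pose measured when the call began, along the tool's axes at that moment; what a row does not reach only later rows make up. A row lasts 1/10 s, in which the tool goes at most 50 mm and 8.59 degrees, less where a joint would pass 70% of its speed; a pose out of reach is approached as far as the arm can. A call with a gripper value outside its range is refused whole. The fingers move at their own pace and stop on an object; "grip_force" is the grip in N (left out, the last holds). Time passes only in rows, so rows that repeat a pose let the fingers close, or fill a call up. It gives the time, the measured TCP pose, the force and the opening at its end, in the units of the state.
- status.get_state(): the state, without advancing time (a new reading comes with each control period).
- vision.get_image(name): name is "scene" or "top"; returns (picture, depth): 420x560x3 uint8, blue, green, red; 420x560 float32, m along the optical axis (not along the pixel's ray), 0 where there is no reading.
- vision.camera_model(name): a dict with "K" (3x3 intrinsics, pixels), "R" (3x3) and "t" (3): a world point X has camera coordinates R X + t. Camera axes: x right, y down, z forward; pixel columns grow to the right and rows downward; lengths in m; the calibration is good to about 2 mm. A picture is of the moment at which its call begins. camera_model takes no time and is no camera call.
- ticket.close_job(): hands the job in, once; it reports no verdict.
The state is a dict: "clock": time; "joints": joint angles; "joint_velocities": joint speeds; "tau": joint torques, N m; "position": TCP position; "orientation": TCP orientation; "force": force on the tool from outside, world axes, zero at the start; "moment": the same for the moment, N m; "gripper_width": finger opening in m.
Only numpy, scipy, OpenCV 4.12 (cv2) and the standard library are available. Lean on these libraries where they do the work, as an engineer would, in place of code of your own. Each camera call takes 0.05 s, during which the arm holds its last target. There are 200 camera calls.

## Task

Set the edge grinder to take off one and a half millimetres: with a fingertip, push its removal lever all the way back against the zero stop at the outer end of the slot, then push it towards the wheel guard three clicks, half a millimetre each, and leave it seated in the third notch without ever running past that notch. Only push the lever, do not pinch it between the fingers, and leave the things lying around where they are.

Things in the scene. Friction and masses are not known exactly. Their poses are not given: they have to be found in the camera images.
- grinder: Bench glass edge grinder, grey with a bare aluminium deck 290 mm (own x) by 460 mm (own y), deck top 100 mm above the bench; it does not move. Origin: centre of the underside, on the bench. Own x points from the operator's side to the back, own y to the infeed end, z up. The upright motor stands at the back on the -y side (top at z 216 mm); a switch box is at the front of that side (top at z 139).
- removal_lever (a joint): Sliding removal lever, m: 0 at the zero stop, growing towards the wheel guard (grinder's own -y), end stop at 0.090. Spring notches every 0.015: the first at 0.015, the third at 0.045. Leaving a notch takes about 7 N, easing to nothing at the ridge midway; past it the lever snaps on about 6 mm by itself (the click) and stays in the notch when let go. Starts in or near the first or second notch.
- lever_knob (a point): Centre of the lever's black upright grip, a rounded block 24 mm (own x of the grinder) by 20 mm (along the slot) wide, from 6 to 46 mm above the index plate; this point is 25 mm above the plate (173 mm above the bench). Its axes are parallel to the grinder's. For the pinch rule, removal_lever_c0 is the grip's +y half, removal_lever_c1 its -y half.
- slot_zero (a point): Point on the top of the steel index plate (148 mm above the bench) under the lever's centre when the lever is at the zero stop: the outer (+y) end of a slot along the grinder's own y. Marks beside the slot, 15 mm apart, show zero (longer mark) and the six notches. Within 40 mm of the lever's path nothing rises over the plate; 30 mm beyond this point towards +y the grinder ends in free air.
- slot_end (a point): Point on the index plate's top under the lever's centre when the lever is at its inner end stop, 90 mm from slot_zero towards the wheel guard.
- guard_top (a point): Centre of the top of the grey wheel guard in the middle of the grinder, 166 mm above the bench. The guard is 108 mm (own x) by 130 mm (own y); a coolant nozzle on it reaches up to 195 mm at its -y half.
- glass_strip: Bystander: strip of pale greenish glass 70 x 130 x 8 mm lying on the grinder's deck in front of the wheel. Origin: centre of the underside.
- dressing_stick: Bystander: grey stone dressing stick 25 x 100 x 25 mm lying on the deck in front of the infeed fence. Origin: centre of the underside.
- suction_lifter: Bystander: hand suction lifter, round black cup 118 mm across with a bar handle, 77 mm high, on the bench to the left of the grinder. Origin: centre of the underside.
- coolant_bottle: Bystander: white coolant bottle 76 mm across, 190 mm high, on the bench to the right of the grinder. Origin: centre of the underside.

How it is judged:
On the way:
1. the lever is back against the zero stop (value of joint removal_lever below 0.003 m), for 0.1 s.
At the end, for the whole second after the job is handed in: The lever, having been back against its zero stop (within 3 mm), rests in the third notch (45 mm from zero, within 3.5 mm), let go and at rest; the glass strip, dressing stick, suction lifter and bottle are where they were, within 20 mm (value of joint removal_lever between 0.0415 and 0.0485 m and velocity of joint removal_lever between -0.005 and 0.005 m/s and distance of each of glass_strip, dressing_stick, suction_lifter, coolant_bottle from where it was at the start of the episode below 0.02 m); the robot touches nothing.
It fails at once if the lever ran past the third notch, over the ridge towards the fourth (value of joint removal_lever above 0.054 m).
It fails at once if the lever was pinched between the fingers (contact force between the fingers and removal_lever_c0 above 3 N and contact force between the fingers and removal_lever_c1 above 3 N).
It fails at once if a bystander was pushed, lifted or knocked over (distance of any of glass_strip, dressing_stick, suction_lifter, coolant_bottle from where it was at the start of the episode above 0.02 m).
It also fails if it takes over 58 s, if anything falls off the work surface, if the arm or the gripper's body presses on something with over 40 N, if the wrist force passes 120 N, or if a joint passes its speed limit or range.

## Working session

There is one attempt and no reset: what is moved stays moved. The work goes in short steps, Python scripts to look and compute and a tool call to move; the robot and the scene stay as the last step left them, time stands still between calls to the robot, and variables do not carry over. Pictures are saved under pics/ and viewed, about 8 in all and at most 12, crops included, and the job is handed in when it is done.

Besides the shell and the picture viewer there is one more tool, called after ">>>" as name(argument=value, ...) on one line, values as JSON. drive_tool: Moves the arm, as the interface text tells. Its arguments: {"type":"object","properties":{"series":{"type":"array","items":{"type":"object","properties":{"wx":{"type":"number"},"wy":{"type":"number"},"wz":{"type":"number"},"dx":{"type":"number"},"dy":{"type":"number"},"dz":{"type":"number"},"gripper":{"type":"number"}}}},"grip_force":{"type":"number"}},"required":["series"]}

```bash
mkdir -p pics; cat > h.py <<'E'
import numpy as np, cv2
from cell import status, vision, ticket, ctrl
def pt(name,u,v,z=None,depth=None):
    m=vision.camera_model(name);K,R,t=[np.array(m[k],float) for k in("K","R","t")]
    r=R.T@np.linalg.inv(K)@np.array([u,v,1.]);c=-R.T@t
    return c+r*((z-c[2])/r[2] if z is not None else depth)
def px(name,X):
    m=vision.camera_model(name);K,R,t=[np.array(m[k],float) for k in("K","R","t")]
    p=K@(R@np.array(X)+t);return p[:2]/p[2]
E
python3 - <<'E'
from h import *
s=status.get_state();print(s["clock"],s["position"],np.round(s["orientation"],3).tolist(),s["gripper_width"],ctrl.hold_point_z)
for n in("top","scene"):
    im,d=vision.get_image(n);cv2.imwrite(f"pics/{n}0.png",im);np.save(f"{n}0.npy",d)
    m=vision.camera_model(n);R=np.array(m["R"]);print(n,-R.T@np.array(m["t"]),R[2])
E
```

```text
0.0 [0.25158378 0.59880567 0.30296644] [[0.387, 0.922, -0.001], [0.922, -0.387, -0.002], [-0.002, 0.0, -1.0]] 0.08554417747672607 0.0539
top [ 0.42754266 -0.02173126  1.27309455] [ 0.07180262  0.02343867 -0.99714343]
scene [ 1.08406457 -0.46623352  1.21647996] [-0.42484783  0.34746153 -0.83592751]
```

View pics/top0.png

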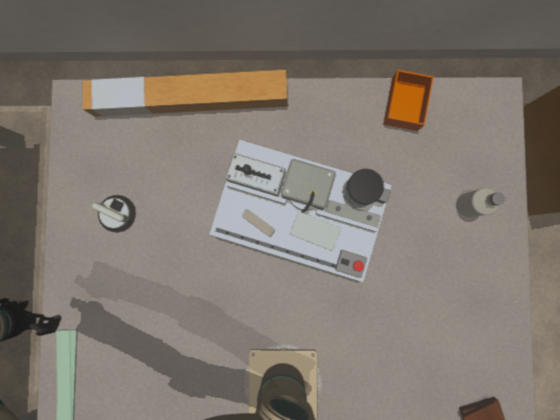

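View pics/scene0.png

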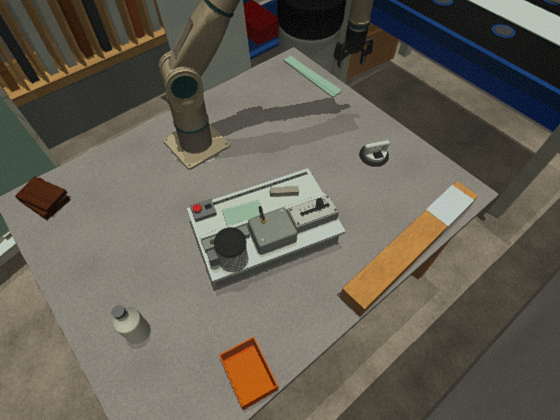

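The top view shows the grinder with its deck corners near (238,142), (391,183), (363,280) and (210,237). The index plate is near (256,175), the lifter at (116,212) and the bottle at (486,202). Next I'll enlarge the plate in both views.

```bash
python3 - <<'E'
from h import *
a=cv2.imread("pics/top0.png")[140:210,215:300];b=cv2.imread("pics/scene0.png")[180:240,280:350]
A=cv2.resize(a,None,fx=8,fy=8,interpolation=cv2.INTER_CUBIC)[:, :];B=cv2.resize(b,None,fx=8,fy=8,interpolation=cv2.INTER_CUBIC)
cv2.imwrite("pics/topc.png",A);cv2.imwrite("pics/scenec.png",B)
for u,v in[(238,142),(391,183),(363,280),(210,237)]:print(pt("top",u,v,.1).round(3))
E
```

```text
[0.717 0.13  0.1  ]
[ 0.597 -0.311  0.1  ]
[ 0.322 -0.228  0.1  ]
[0.441 0.207 0.1  ]
```

View pics/topc.png

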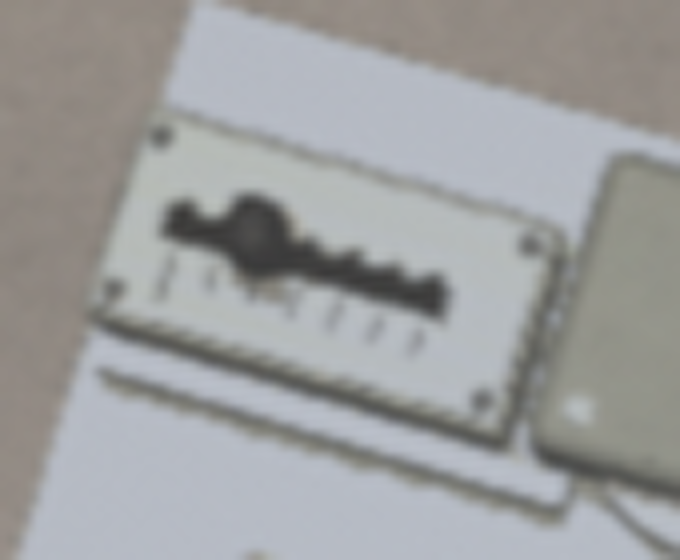

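View pics/scenec.png

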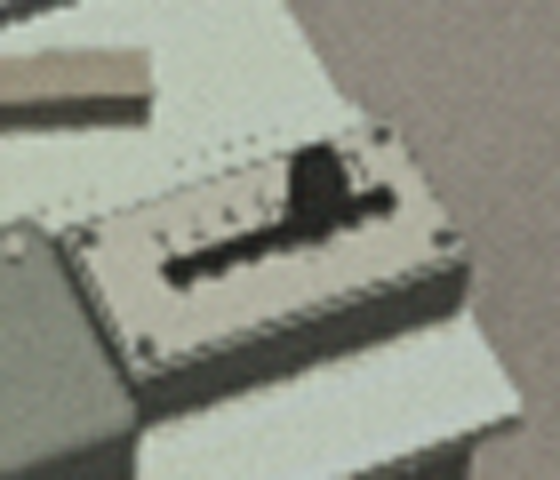

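The top crop shows the slot running from about (178,226) to (430,290), with marks at (165,280) for zero through (415,343). The knob top is at (258,235), between notches 1 and 2. The scene crop agrees: knob at (318,180), slot ends at (385,198) and (178,270).

```bash
cat >> h.py <<'E'
GY=np.array([.2625,.965,0]);GY/=np.linalg.norm(GY);GX=np.array([GY[1],-GY[0],0])
E
python3 - <<'E'
from h import *
c=lambda x,y:(215+(x+.5)/8-.5,140+(y+.5)/8-.5)
e=lambda x,y:(280+(x+.5)/8-.5,180+(y+.5)/8-.5)
m0,m6=pt("top",*c(165,280),.148),pt("top",*c(415,343),.148);print("marks",m0,m6,np.linalg.norm(m6-m0),(m0-m6)/np.linalg.norm(m6-m0))
z,n=pt("top",*c(178,226),.148),pt("top",*c(430,290),.148)
k=pt("top",*c(258,235),.194);print("slot",z,n,"knob",k, "s from marks",(m0-k)@GY,"from slot",(z-k)@GY,"x off",(k-z)@GX)
ks=pt("scene",*e(316,148),.194);sa,sb=pt("scene",*e(385,198),.148),pt("scene",*e(178,270),.148)
print("scene knob",ks,"slot ends",sa,sb,np.linalg.norm(sa-sb),(sa-ks)@GY)
s=status.get_state();p=s["position"];R=np.array(s["orientation"])
for q in(.066,):
    X=z-GY*q;X[2]=.304;print("goal",X,"tool mm",R.T@(X-p)*1000)
print("yaw",np.degrees(np.arctan2(GY[1],GY[0])-np.arctan2(R[1,0],R[0,0])))
E
```

```text
marks [0.6138172  0.13027924 0.148     ] [0.59184313 0.04330507 0.148     ] 0.0897071039532323 [0.24495347 0.96953484 0.        ]
slot [0.63274915 0.12597749 0.148     ] [0.6103415  0.03822591 0.148     ] knob [0.62132678 0.09319867 0.194     ] s from marks 0.03380926424317162 from slot 0.034627660991212166 x off -0.0024179853962755645
scene knob [0.61659055 0.09570612 0.194     ] slot ends [0.63195659 0.12581554 0.148     ] [0.60444197 0.03676628 0.148     ] 0.09320314253622333 0.03308700730520781
goal [0.61542529 0.06229167 0.304     ] tool mm [-3.53743333e+02  5.43260133e+02 -3.01635485e-01]
yaw 7.573341571457859
```

>>> drive_tool(series=[{"dx":-24,"dy":37,"dz":0,"wz":-0.03,"gripper":1},{"dx":-48,"dy":74,"dz":0,"wz":-0.06,"gripper":1},{"dx":-72,"dy":111,"dz":0,"wz":-0.09,"gripper":1},{"dx":-96,"dy":148,"dz":0,"wz":-0.12,"gripper":1},{"dx":-120,"dy":185,"dz":0,"wz":-0.132,"gripper":1},{"dx":-145,"dy":222,"dz":0,"wz":-0.132,"gripper":1},{"dx":-170,"dy":260,"dz":0,"wz":-0.132,"gripper":1},{"dx":-195,"dy":300,"dz":0,"wz":-0.132,"gripper":1}], grip_force=40)

```text
validation failed for argument at $.se...
```

```bash
cat >> h.py <<'E'
Z=np.array([.6325,.126,.148])
def rel(s):
    R=np.array(s["orientation"]);p=np.array(s["position"]);d=p-Z
    print("t",round(s["clock"],2),"s",round(-d@GY*1000,1),"x",round(d@GX*1000,1),"tipz",round((p+R[:,2]*.073)[2]*1000,1),"yaw err",np.degrees(np.arctan2(GY[1],GY[0])-np.arctan2(R[1,0],R[0,0])).round(2),"tool z",R[:,2].round(3),"F y,x,z",np.round([np.array(s["force"])@GY,np.array(s["force"])@GX,s["force"][2]],1),"w",round(s["gripper_width"],3))
def go(s,q,x,tipz):
    R=np.array(s["orientation"]);p=np.array(s["position"])
    X=Z-GY*q/1e3+GX*x/1e3;X[2]=tipz/1e3
    print("tool mm",(R.T@(X-p-R[:,2]*.073)*1000).round(1))
E
python3 -c "
from h import *
s=status.get_state();rel(s);go(s,66,-2,215)"
```

```text
t 0.1 s -356.3 x -491.7 tipz 230.1 yaw err 7.57 tool z [-0.001 -0.002 -1.   ] F y,x,z [-0.5  1.3  0.4] w 0.085
tool mm [-353.9  541.    15.7]
```

>>> drive_tool(series=[{"dx":-24,"dy":37,"dz":0,"wx":0,"wy":0,"wz":-0.03,"gripper":1},{"dx":-48,"dy":74,"dz":0,"wx":0,"wy":0,"wz":-0.06,"gripper":1},{"dx":-72,"dy":111,"dz":0,"wx":0,"wy":0,"wz":-0.09,"gripper":1},{"dx":-96,"dy":148,"dz":0,"wx":0,"wy":0,"wz":-0.12,"gripper":1},{"dx":-120,"dy":185,"dz":0,"wx":0,"wy":0,"wz":-0.132,"gripper":1},{"dx":-145,"dy":222,"dz":0,"wx":0,"wy":0,"wz":-0.132,"gripper":1},{"dx":-170,"dy":260,"dz":0,"wx":0,"wy":0,"wz":-0.132,"gripper":1},{"dx":-195,"dy":300,"dz":0,"wx":0,"wy":0,"wz":-0.132,"gripper":1}], grip_force=40)

```text
clock: 0.9
position: [0.453, 0.3014, 0.3032]
orientation: [[0.262, 0.965, -0.001], [0.965, -0.262, -0.002], [-0.002, -0.001, -1.0]]
force: [0.7, 0.0, -0.8]
gripper_width: -0.0001
```

>>> drive_tool(series=[{"dx":-28,"dy":33,"dz":0,"wx":0,"wy":0,"wz":0,"gripper":1},{"dx":-56,"dy":66,"dz":0,"wx":0,"wy":0,"wz":0,"gripper":1},{"dx":-84,"dy":98,"dz":0,"wx":0,"wy":0,"wz":0,"gripper":1},{"dx":-112,"dy":130,"dz":0,"wx":0,"wy":0,"wz":0,"gripper":1},{"dx":-140,"dy":163,"dz":0,"wx":0,"wy":0,"wz":0,"gripper":1},{"dx":-168,"dy":195,"dz":5,"wx":0,"wy":0,"wz":0,"gripper":1},{"dx":-188,"dy":217,"dz":10,"wx":0,"wy":0,"wz":0,"gripper":1},{"dx":-188,"dy":217,"dz":15,"wx":0,"wy":0,"wz":0,"gripper":1}])

```text
clock: 1.7
position: [0.615, 0.0567, 0.2877]
orientation: [[0.27, 0.963, -0.0], [0.963, -0.27, -0.006], [-0.005, 0.001, -1.0]]
force: [-1.0, -0.6, 0.5]
gripper_width: -0.0001
```

```bash
python3 - <<'E'
from h import *
s=status.get_state();rel(s);go(s,66,-2,162)
im,d=vision.get_image("scene")
cv2.imwrite("pics/s1.png",cv2.resize(im[150:255,250:370],None,fx=6,fy=6,interpolation=cv2.INTER_CUBIC)[:600])
E
```

```text
t 1.7 s 71.4 x 1.3 tipz 214.7 yaw err 0.43 tool z [-0.    -0.006 -1.   ] F y,x,z [-0.8 -0.8  0.5] w -0.0
tool mm [ 6.1 -3.5 52.7]
```

View pics/s1.png

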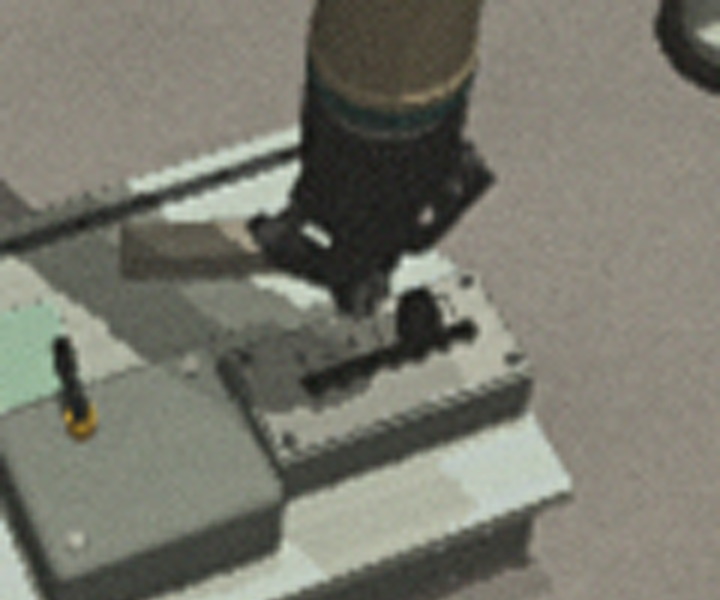

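The image shows the finger tips at about (360,305), beside the knob (418,318) on its guard side and clear of it. The knuckles are wider but sit well above. Now I lower.

>>> drive_tool(series=[{"dx":4,"dy":-3,"dz":10,"wx":0,"wy":0,"wz":0.007,"gripper":1},{"dx":4,"dy":-3,"dz":20,"wx":0,"wy":0,"wz":0.007,"gripper":1},{"dx":4,"dy":-3,"dz":30,"wx":0,"wy":0,"wz":0.007,"gripper":1},{"dx":4,"dy":-3,"dz":38,"wx":0,"wy":0,"wz":0.007,"gripper":1},{"dx":4,"dy":-3,"dz":46,"wx":0,"wy":0,"wz":0.007,"gripper":1},{"dx":4,"dy":-3,"dz":46,"wx":0,"wy":0,"wz":0.007,"gripper":1},{"dx":4,"dy":-3,"dz":46,"wx":0,"wy":0,"wz":0.007,"gripper":1},{"dx":4,"dy":-3,"dz":46,"wx":0,"wy":0,"wz":0.007,"gripper":1}])

```text
clock: 2.55
position: [0.6116, 0.0645, 0.2411]
orientation: [[0.274, 0.962, -0.002], [0.962, -0.274, -0.003], [-0.004, -0.002, -1.0]]
force: [0.2, 0.1, 0.3]
gripper_width: 0.0002
```

```bash
python3 -c "
from h import *
rel(status.get_state())"
```

```text
t 2.55 s 64.9 x -4.0 tipz 168.1 yaw err 0.66 tool z [-0.002 -0.003 -1.   ] F y,x,z [0.2 0.2 0.3] w 0.0
```

>>> drive_tool(series=[{"dx":4,"dy":2,"dz":0,"wx":0,"wy":0,"wz":-0.011,"gripper":1},{"dx":8,"dy":2,"dz":0,"wx":0,"wy":0,"wz":-0.011,"gripper":1},{"dx":12,"dy":2,"dz":0,"wx":0,"wy":0,"wz":-0.011,"gripper":1},{"dx":16,"dy":2,"dz":0,"wx":0,"wy":0,"wz":-0.011,"gripper":1},{"dx":20,"dy":2,"dz":0,"wx":0,"wy":0,"wz":-0.011,"gripper":1},{"dx":24,"dy":2,"dz":0,"wx":0,"wy":0,"wz":-0.011,"gripper":1},{"dx":28,"dy":2,"dz":0,"wx":0,"wy":0,"wz":-0.011,"gripper":1},{"dx":32,"dy":2,"dz":0,"wx":0,"wy":0,"wz":-0.011,"gripper":1}])

```text
clock: 3.35
position: [0.622, 0.0927, 0.2412]
orientation: [[0.264, 0.965, -0.004], [0.964, -0.264, -0.007], [-0.007, -0.002, -1.0]]
force: [-2.0, -4.9, 3.8]
gripper_width: 0.0001
```

```bash
python3 -c "
from h import *
rel(status.get_state())"
```

```text
t 3.35 s 34.9 x -1.4 tipz 168.2 yaw err 0.09 tool z [-0.004 -0.007 -1.   ] F y,x,z [-5.3 -0.6  3.8] w 0.0
```

>>> drive_tool(series=[{"dx":2,"dy":0,"dz":0,"wx":0,"wy":0,"wz":0,"gripper":1},{"dx":4,"dy":0,"dz":0,"wx":0,"wy":0,"wz":0,"gripper":1},{"dx":6,"dy":0,"dz":0,"wx":0,"wy":0,"wz":0,"gripper":1},{"dx":8,"dy":0,"dz":0,"wx":0,"wy":0,"wz":0,"gripper":1},{"dx":9,"dy":0,"dz":0,"wx":0,"wy":0,"wz":0,"gripper":1},{"dx":10,"dy":0,"dz":0,"wx":0,"wy":0,"wz":0,"gripper":1},{"dx":10,"dy":0,"dz":0,"wx":0,"wy":0,"wz":0,"gripper":1},{"dx":10,"dy":0,"dz":0,"wx":0,"wy":0,"wz":0,"gripper":1}])

```text
clock: 4.15
position: [0.6246, 0.1023, 0.2411]
orientation: [[0.264, 0.965, -0.004], [0.965, -0.264, -0.007], [-0.007, -0.002, -1.0]]
force: [-0.2, 0.4, 0.5]
gripper_width: -0.0001
```

```bash
python3 -c "
from h import *
rel(status.get_state())"
```

```text
t 4.15 s 24.9 x -1.4 tipz 168.1 yaw err 0.09 tool z [-0.004 -0.007 -1.   ] F y,x,z [ 0.3 -0.3  0.5] w -0.0
```

>>> drive_tool(series=[{"dx":1,"dy":0,"dz":0,"wx":0,"wy":0,"wz":0,"gripper":1},{"dx":2,"dy":0,"dz":0,"wx":0,"wy":0,"wz":0,"gripper":1},{"dx":3,"dy":0,"dz":0,"wx":0,"wy":0,"wz":0,"gripper":1},{"dx":4,"dy":0,"dz":0,"wx":0,"wy":0,"wz":0,"gripper":1},{"dx":5,"dy":0,"dz":0,"wx":0,"wy":0,"wz":0,"gripper":1},{"dx":5,"dy":0,"dz":0,"wx":0,"wy":0,"wz":0,"gripper":1},{"dx":5,"dy":0,"dz":0,"wx":0,"wy":0,"wz":0,"gripper":1},{"dx":5,"dy":0,"dz":0,"wx":0,"wy":0,"wz":0,"gripper":1}])

```text
clock: 4.95
position: [0.6252, 0.1038, 0.241]
orientation: [[0.266, 0.964, -0.006], [0.964, -0.266, -0.011], [-0.012, -0.003, -1.0]]
force: [-3.4, -7.3, 4.2]
gripper_width: -0.0002
```

```bash
python3 -c "
from h import *
rel(status.get_state())"
```

```text
t 4.95 s 23.4 x -1.3 tipz 168.0 yaw err 0.22 tool z [-0.006 -0.011 -1.   ] F y,x,z [-7.9 -1.4  4.2] w -0.0
```

>>> drive_tool(series=[{"dx":5,"dy":0,"dz":0,"wx":0,"wy":0,"wz":0,"gripper":1},{"dx":7,"dy":0,"dz":0,"wx":0,"wy":0,"wz":0,"gripper":1},{"dx":9,"dy":0,"dz":0,"wx":0,"wy":0,"wz":0,"gripper":1},{"dx":9,"dy":0,"dz":0,"wx":0,"wy":0,"wz":0,"gripper":1},{"dx":9,"dy":0,"dz":0,"wx":0,"wy":0,"wz":0,"gripper":1},{"dx":9,"dy":0,"dz":0,"wx":0,"wy":0,"wz":0,"gripper":1},{"dx":9,"dy":0,"dz":0,"wx":0,"wy":0,"wz":0,"gripper":1},{"dx":9,"dy":0,"dz":0,"wx":0,"wy":0,"wz":0,"gripper":1}])

```text
clock: 5.75
position: [0.6255, 0.1047, 0.2411]
orientation: [[0.271, 0.963, -0.013], [0.962, -0.271, -0.022], [-0.024, -0.006, -1.0]]
force: [-6.1, -14.9, 8.1]
gripper_width: -0.0003
```

```bash
python3 -c "
from h import *
rel(status.get_state())"
```

```text
t 5.75 s 22.4 x -1.1 tipz 168.1 yaw err 0.5 tool z [-0.013 -0.022 -1.   ] F y,x,z [-16.   -2.    8.1] w -0.0
```

>>> drive_tool(series=[{"dx":-6,"dy":0,"dz":0,"wx":0,"wy":0,"wz":0,"gripper":1},{"dx":-12,"dy":0,"dz":0,"wx":-0.007,"wy":0.025,"wz":-0.009,"gripper":1},{"dx":-12,"dy":0,"dz":-10,"wx":-0.007,"wy":0.025,"wz":-0.009,"gripper":1},{"dx":-12,"dy":0,"dz":-25,"wx":-0.007,"wy":0.025,"wz":-0.009,"gripper":1},{"dx":-12,"dy":0,"dz":-42,"wx":-0.007,"wy":0.025,"wz":-0.009,"gripper":1},{"dx":-12,"dy":0,"dz":-50,"wx":-0.007,"wy":0.025,"wz":-0.009,"gripper":1},{"dx":-12,"dy":0,"dz":-50,"wx":-0.007,"wy":0.025,"wz":-0.009,"gripper":1},{"dx":-12,"dy":0,"dz":-50,"wx":-0.007,"wy":0.025,"wz":-0.009,"gripper":1}])

```text
clock: 6.55
position: [0.6228, 0.0947, 0.2912]
orientation: [[0.262, 0.965, 0.0], [0.965, -0.262, 0.001], [0.001, 0.0, -1.0]]
force: [-0.2, 0.7, -1.1]
gripper_width: 0.0001
```

```bash
python3 -c "
from h import *
s=status.get_state();rel(s);go(s,-40,0,215)"
```

```text
t 6.55 s 32.8 x -1.2 tipz 218.2 yaw err -0.04 tool z [ 0.     0.001 -1.   ] F y,x,z [ 0.6 -0.3 -1.1] w 0.0
tool mm [72.7  1.2  3.2]
```

>>> drive_tool(series=[{"dx":20,"dy":0,"dz":0,"wx":0,"wy":0,"wz":0,"gripper":1},{"dx":40,"dy":1,"dz":0,"wx":0,"wy":0,"wz":0,"gripper":1},{"dx":60,"dy":1,"dz":0,"wx":0,"wy":0,"wz":0,"gripper":1},{"dx":73,"dy":1,"dz":0,"wx":0,"wy":0,"wz":0,"gripper":1},{"dx":73,"dy":1,"dz":0,"wx":0,"wy":0,"wz":0,"gripper":1},{"dx":73,"dy":1,"dz":15,"wx":0,"wy":0,"wz":0,"gripper":1},{"dx":73,"dy":1,"dz":30,"wx":0,"wy":0,"wz":0,"gripper":1},{"dx":73,"dy":1,"dz":46,"wx":0,"wy":0,"wz":0,"gripper":1}])

```text
clock: 7.35
position: [0.6429, 0.1639, 0.2449]
orientation: [[0.263, 0.965, 0.001], [0.965, -0.263, -0.0], [0.0, 0.001, -1.0]]
force: [0.3, 0.2, 0.2]
gripper_width: 0.0
```

```bash
python3 - <<'E'
from h import *
rel(status.get_state())
im,d=vision.get_image("scene")
cv2.imwrite("pics/s2.png",cv2.resize(im[165:245,280:370],None,fx=7,fy=7,interpolation=cv2.INTER_CUBIC))
E
```

```text
t 7.35 s -39.3 x 0.1 tipz 171.9 yaw err 0.0 tool z [ 0.001 -0.    -1.   ] F y,x,z [0.3 0.3 0.2] w 0.0
```

View pics/s2.png

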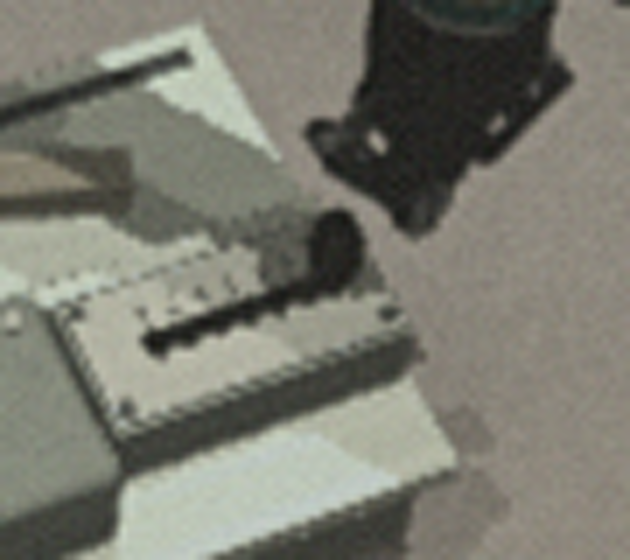

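The knob (337,245) sits at the slot's outer end, with the fingertips (415,225) on its outer side and clear of it. Next come the pushes inward, one click at a time.

>>> drive_tool(series=[{"dx":-5,"dy":0,"dz":3,"wx":0,"wy":0,"wz":0,"gripper":1},{"dx":-10,"dy":0,"dz":3,"wx":0,"wy":0,"wz":0,"gripper":1},{"dx":-14,"dy":0,"dz":3,"wx":0,"wy":0,"wz":0,"gripper":1},{"dx":-16,"dy":0,"dz":3,"wx":0,"wy":0,"wz":0,"gripper":1},{"dx":-18,"dy":0,"dz":3,"wx":0,"wy":0,"wz":0,"gripper":1},{"dx":-18,"dy":0,"dz":3,"wx":0,"wy":0,"wz":0,"gripper":1},{"dx":-18,"dy":0,"dz":3,"wx":0,"wy":0,"wz":0,"gripper":1},{"dx":-18,"dy":0,"dz":3,"wx":0,"wy":0,"wz":0,"gripper":1}])

```text
clock: 8.2
position: [0.6376, 0.148, 0.2397]
orientation: [[0.261, 0.965, -0.001], [0.965, -0.261, 0.001], [0.001, -0.002, -1.0]]
force: [2.1, 5.2, -1.7]
gripper_width: -0.0004
```

```bash
python3 -c "
from h import *
s=status.get_state();rel(s)"
```

```text
t 8.2 s -22.6 x -0.9 tipz 166.7 yaw err -0.06 tool z [-0.001  0.001 -1.   ] F y,x,z [ 5.6  0.6 -1.7] w -0.0
```

>>> drive_tool(series=[{"dx":-2,"dy":0,"dz":0,"wx":0,"wy":0,"wz":0,"gripper":1},{"dx":-3,"dy":0,"dz":0,"wx":0,"wy":0,"wz":0,"gripper":1},{"dx":-4,"dy":0,"dz":0,"wx":0,"wy":0,"wz":0,"gripper":1},{"dx":-5,"dy":0,"dz":0,"wx":0,"wy":0,"wz":0,"gripper":1},{"dx":-6,"dy":0,"dz":0,"wx":0,"wy":0,"wz":0,"gripper":1},{"dx":-7,"dy":0,"dz":0,"wx":0,"wy":0,"wz":0,"gripper":1},{"dx":-8,"dy":0,"dz":0,"wx":0,"wy":0,"wz":0,"gripper":1},{"dx":-8,"dy":0,"dz":0,"wx":0,"wy":0,"wz":0,"gripper":1}])

```text
clock: 9.0
position: [0.6353, 0.1386, 0.2397]
orientation: [[0.262, 0.965, -0.002], [0.965, -0.262, -0.001], [-0.001, -0.002, -1.0]]
force: [-0.7, -0.0, 0.1]
gripper_width: -0.0001
```

```bash
python3 -c "
from h import *
s=status.get_state();rel(s)"
```

```text
t 9.0 s -12.9 x -0.6 tipz 166.7 yaw err -0.0 tool z [-0.002 -0.001 -1.   ] F y,x,z [-0.2 -0.7  0.1] w -0.0
```

>>> drive_tool(series=[{"dx":-2,"dy":0,"dz":0,"wx":0,"wy":0,"wz":0,"gripper":1},{"dx":-4,"dy":0,"dz":0,"wx":0,"wy":0,"wz":0,"gripper":1},{"dx":-6,"dy":0,"dz":0,"wx":0,"wy":0,"wz":0,"gripper":1},{"dx":-6,"dy":0,"dz":0,"wx":0,"wy":0,"wz":0,"gripper":1},{"dx":-6,"dy":0,"dz":0,"wx":0,"wy":0,"wz":0,"gripper":1},{"dx":-6,"dy":0,"dz":0,"wx":0,"wy":0,"wz":0,"gripper":1},{"dx":-6,"dy":0,"dz":0,"wx":0,"wy":0,"wz":0,"gripper":1},{"dx":-6,"dy":0,"dz":0,"wx":0,"wy":0,"wz":0,"gripper":1}])

```text
clock: 9.8
position: [0.634, 0.1335, 0.2399]
orientation: [[0.262, 0.965, -0.001], [0.965, -0.262, 0.0], [-0.0, -0.001, -1.0]]
force: [3.1, 5.0, -1.4]
gripper_width: 0.0004
```

```bash
python3 -c "
from h import *
s=status.get_state();rel(s)"
```

```text
t 9.8 s -7.7 x -0.5 tipz 166.9 yaw err -0.03 tool z [-0.001  0.    -1.   ] F y,x,z [ 5.6  1.6 -1.4] w 0.0
```

The contact is 15 mm further on at the same force (5.6 N), which confirms the first notch. Second click:

>>> drive_tool(series=[{"dx":-2,"dy":0,"dz":0,"wx":0,"wy":0,"wz":0,"gripper":1},{"dx":-3,"dy":0,"dz":0,"wx":0,"wy":0,"wz":0,"gripper":1},{"dx":-4,"dy":0,"dz":0,"wx":0,"wy":0,"wz":0,"gripper":1},{"dx":-5,"dy":0,"dz":0,"wx":0,"wy":0,"wz":0,"gripper":1},{"dx":-6,"dy":0,"dz":0,"wx":0,"wy":0,"wz":0,"gripper":1},{"dx":-7,"dy":0,"dz":0,"wx":0,"wy":0,"wz":0,"gripper":1},{"dx":-8,"dy":0,"dz":0,"wx":0,"wy":0,"wz":0,"gripper":1},{"dx":-8,"dy":0,"dz":0,"wx":0,"wy":0,"wz":0,"gripper":1}])

```text
clock: 10.6
position: [0.6316, 0.1243, 0.2398]
orientation: [[0.263, 0.965, -0.002], [0.965, -0.263, -0.002], [-0.002, -0.002, -1.0]]
force: [-0.4, 0.8, 0.2]
gripper_width: 0.0001
```

>>> drive_tool(series=[{"dx":-2,"dy":0,"dz":0,"wx":0,"wy":0,"wz":0,"gripper":1},{"dx":-4,"dy":0,"dz":0,"wx":0,"wy":0,"wz":0,"gripper":1},{"dx":-6,"dy":0,"dz":0,"wx":0,"wy":0,"wz":0,"gripper":1},{"dx":-6,"dy":0,"dz":0,"wx":0,"wy":0,"wz":0,"gripper":1},{"dx":-6,"dy":0,"dz":0,"wx":0,"wy":0,"wz":0,"gripper":1},{"dx":-6,"dy":0,"dz":0,"wx":0,"wy":0,"wz":0,"gripper":1},{"dx":-6,"dy":0,"dz":0,"wx":0,"wy":0,"wz":0,"gripper":1},{"dx":-6,"dy":0,"dz":0,"wx":0,"wy":0,"wz":0,"gripper":1}])

```text
clock: 11.4
position: [0.6301, 0.1191, 0.2397]
orientation: [[0.263, 0.965, -0.002], [0.965, -0.263, -0.001], [-0.001, -0.002, -1.0]]
force: [1.8, 5.1, -1.7]
gripper_width: 0.0
```

```bash
python3 -c "
from h import *
s=status.get_state();rel(s)"
```

```text
t 11.4 s 7.2 x -0.5 tipz 166.7 yaw err 0.02 tool z [-0.002 -0.001 -1.   ] F y,x,z [ 5.4  0.4 -1.7] w 0.0
```

Second notch confirmed (contact at s 7.2, 5.4 N). Third click, then back off.

>>> drive_tool(series=[{"dx":-2,"dy":0,"dz":0,"wx":0,"wy":0,"wz":0,"gripper":1},{"dx":-3,"dy":0,"dz":0,"wx":0,"wy":0,"wz":0,"gripper":1},{"dx":-4,"dy":0,"dz":0,"wx":0,"wy":0,"wz":0,"gripper":1},{"dx":-5,"dy":0,"dz":0,"wx":0,"wy":0,"wz":0,"gripper":1},{"dx":-6,"dy":0,"dz":0,"wx":0,"wy":0,"wz":0,"gripper":1},{"dx":-7,"dy":0,"dz":0,"wx":0,"wy":0,"wz":0,"gripper":1},{"dx":-8,"dy":0,"dz":0,"wx":0,"wy":0,"wz":0,"gripper":1},{"dx":-8,"dy":0,"dz":0,"wx":0,"wy":0,"wz":0,"gripper":1}])

```text
clock: 12.2
position: [0.6278, 0.1098, 0.2398]
orientation: [[0.264, 0.965, -0.002], [0.965, -0.264, -0.003], [-0.003, -0.002, -1.0]]
force: [-0.3, -0.6, 0.3]
gripper_width: -0.0002
```

>>> drive_tool(series=[{"dx":10,"dy":0,"dz":0,"wx":0,"wy":0,"wz":0,"gripper":1},{"dx":20,"dy":0,"dz":0,"wx":0,"wy":0,"wz":0,"gripper":1},{"dx":30,"dy":0,"dz":-15,"wx":0,"wy":0,"wz":0,"gripper":1},{"dx":50,"dy":0,"dz":-40,"wx":0,"wy":0,"wz":0,"gripper":1},{"dx":75,"dy":0,"dz":-70,"wx":0,"wy":0,"wz":0,"gripper":1},{"dx":100,"dy":0,"dz":-90,"wx":0,"wy":0,"wz":0,"gripper":1},{"dx":120,"dy":0,"dz":-90,"wx":0,"wy":0,"wz":0,"gripper":1},{"dx":120,"dy":0,"dz":-90,"wx":0,"wy":0,"wz":0,"gripper":1}])

```text
clock: 13.0
position: [0.6594, 0.2314, 0.3299]
orientation: [[0.258, 0.966, -0.001], [0.966, -0.258, 0.001], [0.001, -0.002, -1.0]]
force: [-1.0, 0.8, -0.1]
gripper_width: -0.0
```

```bash
python3 - <<'E'
from h import *
rel(status.get_state())
im,d=vision.get_image("scene");tp,_=vision.get_image("top")
A=cv2.resize(im[170:240,280:350],(560,560),interpolation=cv2.INTER_CUBIC)
cv2.imwrite("pics/s3.png",A);cv2.imwrite("pics/t3.png",tp)
for n,i in(("scene",im),("top",tp)):
    o=cv2.imread(f"pics/{n}0.png").astype(int)
    for q in(30,45,60):
        X=Z-GY*q/1e3;X[2]=.194;print(n,q,px(n,X).round(1))
u=np.array([8*(px("scene",(Z-GY*q/1e3)+[0,0,.046])-[280,170])+3.5 for q in(30,45,60)]);print(u.round())
E
```

```text
t 13.0 s -108.8 x -1.7 tipz 256.9 yaw err -0.25 tool z [-0.001  0.001 -1.   ] F y,x,z [ 0.5 -1.1 -0.1] w -0.0
scene 30 [321.1 199.4]
scene 45 [316.9 201. ]
scene 60 [312.7 202.6]
top 30 [245.4 167.7]
top 45 [250.8 169.2]
top 60 [256.2 170.6]
[[332. 239.]
 [299. 252.]
 [265. 265.]]
```

View pics/s3.png

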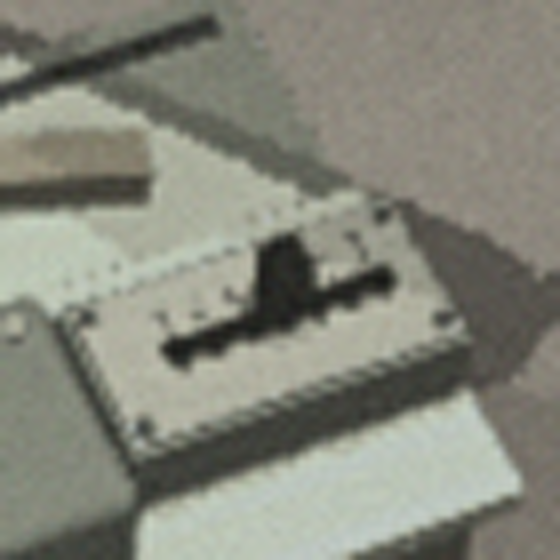

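View pics/t3.png

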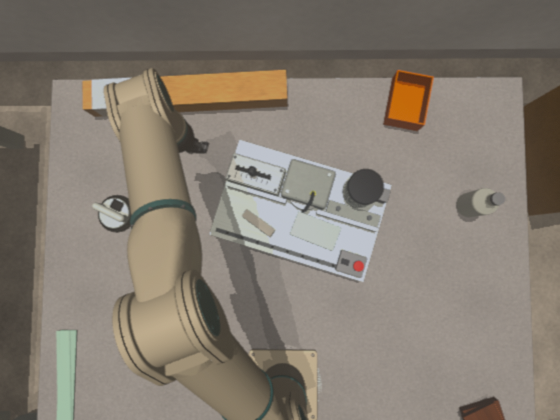

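The knob's top moved from (316,228) to (286,245) in the same crop frame. That is one 15 mm pitch from its original second-notch place, so it sits in the third notch, mid-slot. In the top view the glass, stick, lifter (116,212) and bottle (486,202) are where they were, and the arm is clear. I'm handing in.

```bash
python3 -c "
from h import *
print(np.abs(status.get_state()['joint_velocities']).max().round(4));ticket.close_job()"
```

```text
0.0261
the job is handed in; nothing more can be done
```

The lever is in the third notch, set for one and a half millimetres. I handed the job in at about 13 s; it returned no verdict.

- **Zero stop:** With the gripper shut, I pushed the lever outward until it held firm under 16 N. The fingertips stopped at the place the camera gave for zero.
- **Three clicks:** I then pushed from the outer side, one click at a time. At the start of each push I met contact at -22.6, -7.7 and 7.2 mm, at about 5.5 N each time. That is even 15 mm spacing, so the lever started at zero and then sat in notches one and two. Each push went only just past the ridge, and the force fell to zero as the lever snapped on.
- **Final check:** I did not press against the third notch to confirm it, so the third click rests on the snap and the picture. The scene picture shows the knob about 15 mm further in than its starting place, which was the second notch.
- **Surroundings:** By eye, the glass strip, dressing stick, lifter and bottle have not moved, and the tool is clear with no force on it.
- **Problems:** The first move call was refused because rows needed every field, so nothing moved. At hand-in the arm was still settling slightly in free air, at 0.026 rad/s.

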